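# Close up the pasty carrier

### The job

Close the pasty carrier for delivery: with the fingers kept together, use the fingertips: first push the upright metal flap inside it down flat over the pasties, and only then swing the grey cover over and press it fully shut. Push gently and do not pinch or lift anything, do not shove or lift the carrier, and leave everything else on the table where it is. Finish with the hand clear.

Things in the scene. Friction and masses are not known exactly. Their poses are not given: they have to be found in the camera images.
- carrier: open grey plastic pasty carrier standing loose on the table (about 3.5 kg), outside 260 (its x) x 200 (its y) x 90 mm high, walls 6 mm; origin at the centre of its underside, z up. Its -y long wall carries the hinged grey cover on its rim; its +y long wall carries the hinged perforated metal flap on its inside. It is filled with pasties up to about 60 mm above the table.
- cover (a joint): angle (rad) of the grey cover about the carrier's -y rim: 0 shut flat on the rim, 1.57 upright, 2.0 its outer stop. Stiff friction hinge: it stays at whatever angle it is left and does not fall; it takes up to about 4 N at the free edge to move (less on the way down), and must be pushed all the way
- cover_hinge (a point): middle of the cover's hinge line, at the carrier's (0, -100, 90) mm. The hinge line runs along the carrier's x
- cover_edge (a point): middle of the cover's free edge on its outer face (the face that is on top when shut). The cover is a plain flat plate 260 mm along the hinge, 204 mm from hinge to free edge, 8 mm thick; its outer face is 8 mm off the hinge line, so it lies 98 mm above the carrier's underside when shut. A lip 8 mm deep runs under the free edge on the inner side
- flap (a joint): angle (rad) of the metal keeper flap about a line on the inside of the carrier's +y wall: 0 folded down flat over the pasties, 1.57 upright (its stop). Stiff friction hinge: it stays where it is left; it takes up to about 2 N at the free edge to move. Down, it lies 18 mm or more below the rim, below the shut cover
- flap_hinge (a point): middle of the flap's hinge line, at the carrier's (0, 90, 68) mm, along the carrier's x
- flap_edge (a point): middle of the flap's free edge on its outer face (the face that is on top when folded down, and that looks to the carrier's +y when upright). The flap is a flat perforated plate 236 mm along the hinge, 140 mm from hinge to free edge, 4 mm thick, its mid-plane through the hinge line
- pasty_a: bystander, to be left alone: loose baked pasty, 92 x 45 x 34 mm, close beside the carrier; origin at the centre of its underside
- pasty_b: bystander, to be left alone: loose baked pasty, 92 x 45 x 34 mm, close beside the carrier; origin at the centre of its underside
- cup: bystander, to be left alone: steel egg-wash cup, 68 mm across, 65 mm high, beside the carrier under the leaning cover; origin at the centre of its underside
- cutter: bystander, to be left alone: round steel pastry cutter ring, 84 mm across, 35 mm high, beside the carrier; origin at the centre of its underside
- brush: bystander, to be left alone: pastry brush lying flat, about 0.2 m long; origin on its underside
- shaker: bystander, to be left alone: closed steel shaker jar, 60 mm across, 110 mm high; origin at the centre of its underside
- scraper: bystander, to be left alone: dough scraper lying flat, steel blade 100 x 75 mm with a wooden grip 110 mm long, 22 mm thick; origin on its underside
- tray: bystander, to be left alone: black baking tray of pasties, 240 x 300 mm, 40 mm high with its load; origin at the centre of its underside

How it is judged:
By the outcome, as a careful person would: the job done as asked, in the order asked, and still so for the second after the job is handed in, with the robot touching nothing.
It also fails if it takes over 58 s, if anything falls off the work surface, if the arm or the gripper's body presses on something with over 40 N, if the wrist force passes 120 N, or if a joint passes its speed limit or range.

### The arm

A 6-joint arm with a two-finger parallel gripper is mounted at the origin on the work surface. World frame = base frame: x ahead of the robot, y to its left, z up, the work surface at z = 0. Lengths are in m, angles in rad, forces in N, time in s.
With the tool pointing down it reaches from about 0.25 to 0.775 m from the base axis. Payload 4 kg.
Tool frame: the origin (TCP) lies midway between the tips of the shut fingers; the grasp point (between the pads) lies 19 mm behind it; y points along the fingers, x is the direction in which the jaws open and shut, and the axes are right-handed (so a half turn about y gives the same grasp; the last joint's range is limited). The gripper opens to 94 mm and grips with 3 to 60 N. Pads are 16 mm wide; open, the fingers measure 119 mm over their backs; the gripper's body (75 mm by 177 mm) begins 78 mm behind the grasp point.
Start: joints at [1.143, 0.087, 1.371, -0, 1.684, -0.103], TCP at [0.176, 0.521, 0.206] pointing down, gripper open.
Joint ranges: [-3.1, 3.1], [-0.76, 2.03], [0.27, 2.55], [-1.08, 4.22], [0.17, 2.65], [-2.57, 2.57]. Speed limits (rad/s): [2.79, 2.79, 3.14, 3.14, 3.14, 3.14].

### API

Orientations are given as a rotation vector (axis times angle).
In Python, from rig import bot gives the robot as it stands.
- The arm moves only by the shell command python3 -m crank 'ROWS' [FORCE]. ROWS is a JSON object of lists of equal length, an entry for each row: "linear": the shift along the tool's x, y, z in cm, a list of three; "dr": the turn, a rotation vector about the tool's x, y, z in degrees, a list of three; "grip": the opening, from -1 (shut) to 1 (fully open). A call has 1 to 12 rows; each row is the pose to reach, as a shift and turn from the pose measured when the call began, along the tool's axes at that moment; what a row does not reach only later rows make up. A row lasts 1/12 s, in which the tool goes at most 41.7 mm and 7.16 degrees, less where a joint would pass 70% of its speed; a pose out of reach is approached as far as the arm can. A call with a gripper value outside its range is refused whole. The fingers move at their own pace and stop on an object; FORCE is the grip in N (left out, the last holds). Time passes only in rows, so rows that repeat a pose let the fingers close. It gives the time, the measured TCP pose, the force and the opening at its end, in the units of the state.
- bot.get_obs(): the state, without advancing time (a new reading comes with each control period).
- bot.read_camera(name): name is "scene" or "top" or "wrist"; returns the picture (384x512x3 uint8, blue, green, red); there is no depth.
- bot.camera_params(name): a dict with "fx", "fy", "cx", "cy" (pixels), "rvec" (rotation vector, rad) and "tvec" (3), from world to camera coordinates, as OpenCV has them; the wrist camera has in their place "mount" (4x4, takes a point from camera to tool coordinates, whose origin is the TCP and whose axes are the tool frame's). Camera axes: x right, y down, z forward; pixel columns grow to the right and rows downward; lengths in m; the calibration is good to about 2 mm. A picture is of the moment at which its call begins: read the wrist's pose just before it. camera_params takes no time and is no camera call.
- bot.finish_job(): hands the job in, once; it reports no verdict.
The state is a dict: "clock": time; "qpos": joint angles; "joint_velocities": joint speeds; "joint_efforts": joint torques, N m; "position": TCP position; "tool_rot": TCP orientation; "contact_force": force on the tool from outside, world axes, zero at the start; "torque": the same for the moment, N m; "width": finger opening in m.
Only numpy, scipy, OpenCV 4.12 (cv2) and the standard library are available. Lean on these libraries where they do the work, as an engineer would, in place of code of your own. Each camera call takes 0.05 s, during which the arm holds its last target.

## Working session

There is one attempt and no reset: what is moved stays moved. The work goes in short steps, Python scripts to look and compute and a shell command to move; the robot and the scene stay as the last step left them, time stands still between calls to the robot, and variables do not carry over. Pictures are saved under pics/ and viewed, and the job is handed in when it is done.

```bash
mkdir -p pics; ls
python3 - <<'E'
from rig import bot
import cv2,numpy as np
print(bot.get_obs())
for n in("scene","top","wrist"):
    p=bot.camera_params(n);print(n,p)
    cv2.imwrite(f"pics/{n}0.png",bot.read_camera(n))
E
```

```text
pics
{'clock': 0.0, 'qpos': array([ 1.14287032e+00,  8.79460737e-02,  1.37225098e+00, -2.42053692e-06,
        1.68358156e+00, -1.03094169e-01]), 'joint_velocities': array([ 5.58149856e-04, -1.42046324e-03, -7.14910706e-05, -1.73812545e-03,
       -2.86489865e-06,  2.33730739e-04]), 'joint_efforts': array([-4.45267924e-04, -3.40190578e+01, -3.02425683e+01,  7.17928517e-02,
        3.31788976e-02, -1.56808410e-04]), 'position': array([0.17530665, 0.52073754, 0.20431071]), 'tool_rot': array([-1.34665718, -0.96524782,  0.96838948]), 'contact_force': array([-0.38146772, -0.1197317 , -0.07810342]), 'torque': array([ 0.01170424,  0.03864638, -0.00047589]), 'width': 0.0935985463707257}
scene {'fx': 387.6174236341315, 'fy': 387.6174236341315, 'cx': 251.8814675460209, 'cy': 192.6500920374905, 'rvec': array([ 2.26289449,  1.42189515, -0.37129317]), 'tvec': array([-0.22479411, -0.41172321,  1.57392647])}
top {'fx': 391.3154242815711, 'fy': 391.3154242815711, 'cx': 254.04925429845886, 'cy': 195.86658255624062, 'rvec': array([ 2.17606669, -2.20010501,  0.08802623]), 'tvec': array([-0.01488302,  0.55659884,  1.21509125])}
wrist {'fx': 290.93509297894485, 'fy': 290.93509297894485, 'cx': 253.5241365228178, 'cy': 189.66433512229784, 'mount': array([[ 9.99999076e-01, -6.51538828e-04, -1.19282588e-03,
        -9.68072889e-04],
       [ 9.80818512e-04, -2.61627289e-01,  9.65168483e-01,
        -1.79194126e-01],
       [-9.40920542e-04, -9.65168761e-01, -2.61626408e-01,
         7.53122165e-02],
       [ 0.00000000e+00,  0.00000000e+00,  0.00000000e+00,
         1.00000000e+00]])}
```

View pics/scene0.png

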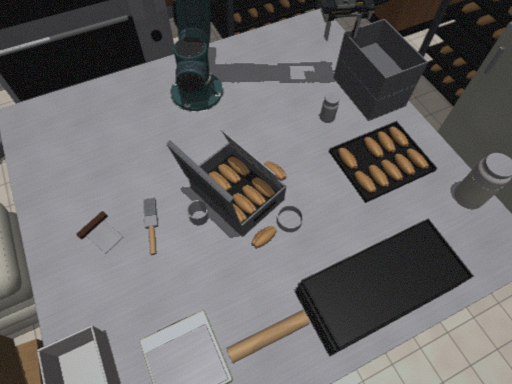

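View pics/top0.png

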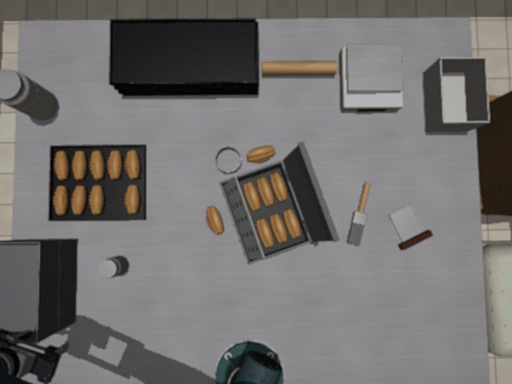

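View pics/wrist0.png

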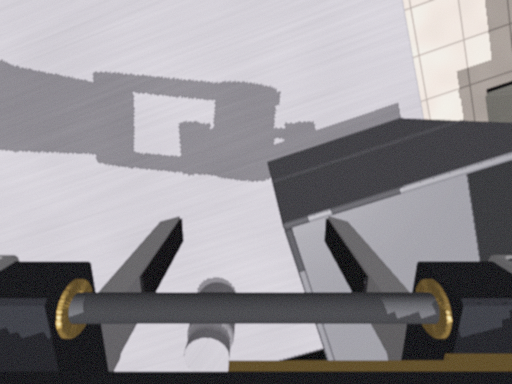

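Run:
```python
import cv2
a=cv2.imread("pics/top0.png");b=cv2.imread("pics/scene0.png")
cv2.imwrite("pics/topc.png",cv2.resize(a[130:280,190:350],None,fx=5,fy=4,interpolation=cv2.INTER_CUBIC)[:, :800])
cv2.imwrite("pics/scc.png",cv2.resize(b[120:250,150:310],None,fx=5,fy=4.5,interpolation=cv2.INTER_CUBIC))
```

```text
(no output)
```

View pics/topc.png

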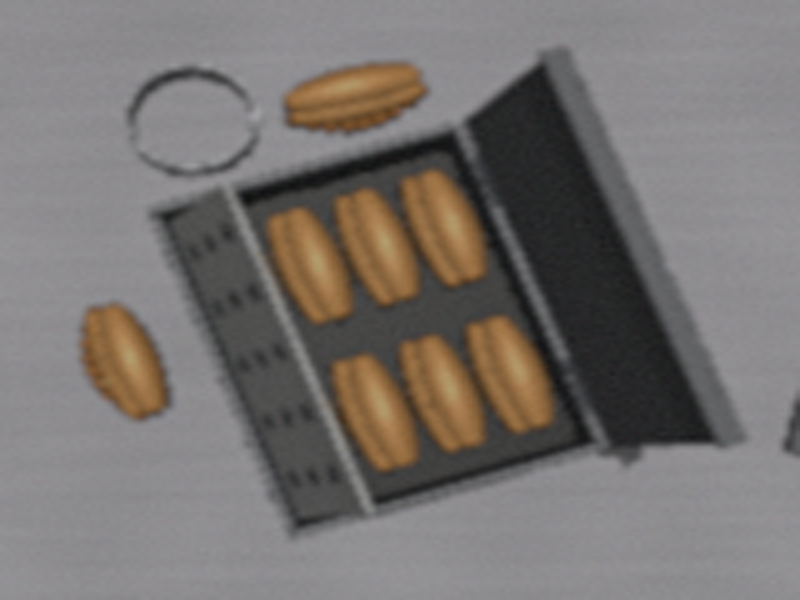

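View pics/scc.png

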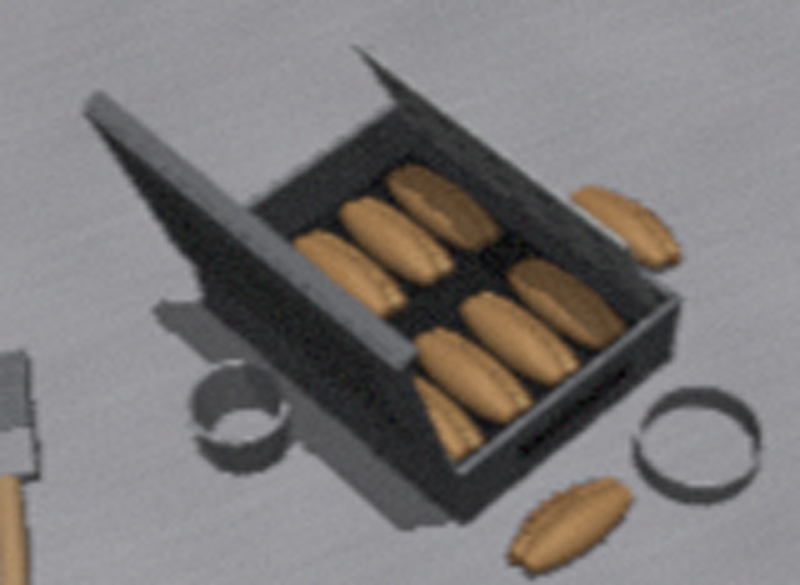

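```bash
cat > h.py <<'E'
import numpy as np,cv2
from rig import bot
from scipy.spatial.transform import Rotation as R
from scipy.optimize import least_squares
def proj(n,P):
    p=bot.camera_params(n);K=np.array([[p['fx'],0,p['cx']],[0,p['fy'],p['cy']],[0,0,1]])
    return cv2.projectPoints(np.float64(P).reshape(-1,1,3),p['rvec'],p['tvec'],K,None)[0].reshape(-1,2)
def cov(x,r,n,a): return np.array([x,-100+r*np.cos(a)-n*np.sin(a),90+r*np.sin(a)+n*np.cos(a)])/1000
def flp(x,r,n,f): return np.array([x,90-r*np.cos(f)+n*np.sin(f),68+r*np.sin(f)+n*np.cos(f)])/1000
def W(L,x,y,yaw): return R.from_euler('z',yaw).apply(L)+[x,y,0]
E
cat > fit.py <<'E'
from h import *
T=lambda p:(190+p[0]/5,130+p[1]/4)
S=lambda p:(150+p[0]/5,120+p[1]/4.5)
obs=[]
L=lambda a:(lambda q:np.array(a)/1000)
for p,a in [((152,212),(130,100,90)),((293,535),(-130,100,90)),((460,128),(130,-100,90)),((605,450),(-130,-100,90))]: obs.append(("top",T(p),L(a)))
for p,a in [((460,470),(130,-100,90)),((682,298),(130,100,90))]: obs.append(("scene",S(p),L(a)))
for p,x,n in [((545,60),130,-8),((718,440),-130,-8),((570,52),130,8),((742,437),-130,8)]: obs.append(("top",T(p),lambda q,x=x,n=n:cov(x,204,n,q[3])))
for p,x,n in [((390,367),130,8),((415,355),130,-8),((85,105),-130,8),((105,92),-130,-8)]: obs.append(("scene",S(p),lambda q,x=x,n=n:cov(x,204,n,q[3])))
for c,p,x in [("top",T((233,188)),118),("top",T((370,512)),-118),("scene",S((355,47)),-118),("scene",S((628,243)),118)]: obs.append((c,p,lambda q,x=x:flp(x,140,0,q[4])))
f=lambda q:np.concatenate([proj(c,W(l(q),*q[:3]))[0]-p for c,p,l in obs])
s=least_squares(f,[.45,0,.33,1.9,1.4],loss='soft_l1')
print(s.x.round(4));print(f(s.x).reshape(-1,2).round(1).tolist())
E
python3 fit.py
```

```text
[ 0.5041 -0.0518  0.3236  1.734   1.2636]
[[-1.6, -1.5], [-1.3, 0.8], [-0.1, -2.3], [0.2, -0.4], [-0.7, 0.6], [-0.1, -0.5], [-1.1, -2.0], [0.1, 2.4], [-0.3, -1.8], [1.1, 1.0], [0.4, 0.4], [-0.1, -1.2], [-1.7, -0.2], [-1.4, -1.0], [-1.4, -2.2], [0.0, 0.0], [-0.6, -1.4], [-1.3, 0.4]]
```

```bash
cat >> fit.py <<'E'
q=s.x
for n,(x0,x1,y0,y1) in dict(top=(190,350,130,280),scene=(150,310,120,250)).items():
    im=cv2.imread(f"pics/{n}0.png")[y0:y1,x0:x1];im=cv2.resize(im,None,fx=5,fy=4.5,interpolation=cv2.INTER_CUBIC)
    im=im[:600]
    def poly(L,c):
        P=(proj(n,W(np.array(L),*q[:3]))-[x0-.5,y0-.5])*[5,4.5]
        cv2.polylines(im,[P.round().astype(int)],True,c,1)
    for z in(0,.09): poly([[a*.13,b*.1,z] for a,b in((1,1),(1,-1),(-1,-1),(-1,1))],(0,255,0))
    for m in(8,-8): poly([cov(130,0,max(m,0),q[3]),cov(130,204,m,q[3]),cov(-130,204,m,q[3]),cov(-130,0,max(m,0),q[3])],(0,0,255))
    poly([flp(118,0,0,q[4]),flp(118,140,0,q[4]),flp(-118,140,0,q[4]),flp(-118,0,0,q[4])],(255,255,0))
    cv2.imwrite(f"pics/ov_{n}.png",im)
E
python3 fit.py
```

```text
[ 0.5041 -0.0518  0.3236  1.734   1.2636]
[[-1.6, -1.5], [-1.3, 0.8], [-0.1, -2.3], [0.2, -0.4], [-0.7, 0.6], [-0.1, -0.5], [-1.1, -2.0], [0.1, 2.4], [-0.3, -1.8], [1.1, 1.0], [0.4, 0.4], [-0.1, -1.2], [-1.7, -0.2], [-1.4, -1.0], [-1.4, -2.2], [0.0, 0.0], [-0.6, -1.4], [-1.3, 0.4]]
```

View pics/ov_top.png

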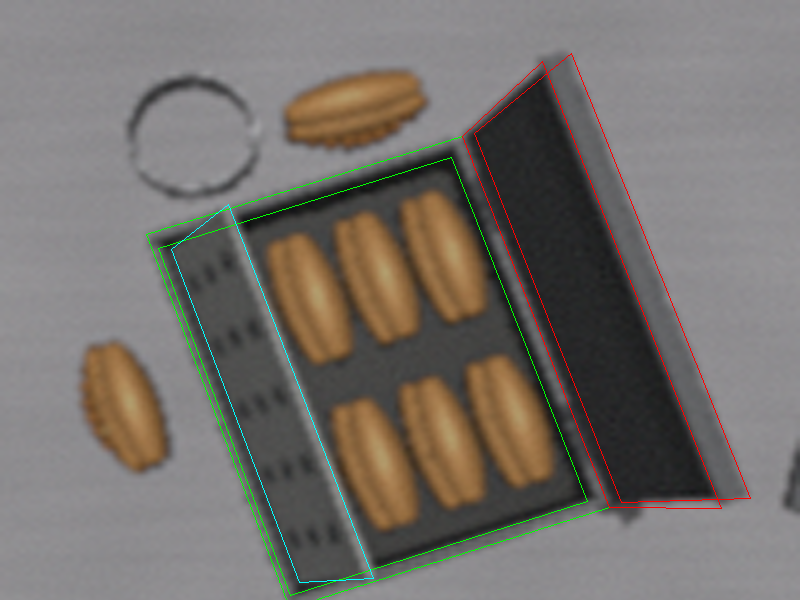

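View pics/ov_scene.png

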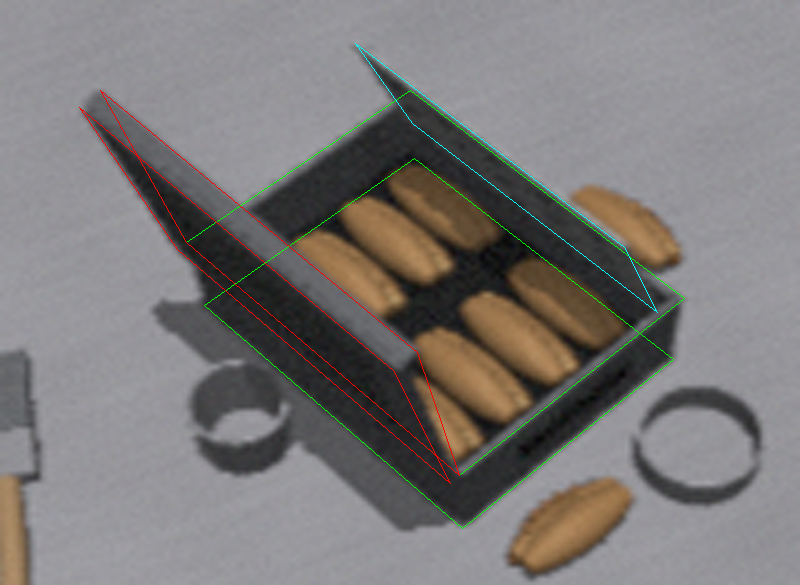

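```bash
cat >> h.py <<'E'
Q=[0.504,-0.052,0.3236]
def tgt(L_mm, q=Q):
    """print shift (cm, tool axes) + turn (deg) from the present pose to a tool-down pose with TCP at carrier point L"""
    o=bot.get_obs(); Rc=R.from_rotvec(o['tool_rot'])
    c,s=np.cos(q[2]),np.sin(q[2])
    Rg=R.from_matrix(np.array([[c,s,0],[0,0,-1],[-s,c,0]]).T)
    turn=(Rc.inv()*Rg).as_rotvec(degrees=True)
    for L in np.atleast_2d(L_mm):
        print(L,(Rc.inv().apply(W(L/1000,*q)-o['position'])*100).round(2),turn.round(1))
def st(q=Q):
    o=bot.get_obs(); print('t',round(o['clock'],2),'car mm',(R.from_euler('z',-q[2]).apply(o['position']-[q[0],q[1],0])*1000).round(1),'F car',R.from_euler('z',-q[2]).apply(o['contact_force']).round(1),'w',round(o['width']*1000,1),'q',o['qpos'].round(2))
E
python3 - <<'E'
from h import *
o=bot.get_obs();print(R.from_rotvec(o['tool_rot']).as_matrix().round(3).tolist())
tgt([[0,120,350],[0,120,180]])
E
```

```text
[[0.319, -0.001, -0.948], [0.948, -0.001, 0.319], [-0.002, -1.0, 0.0]]
[  0 120 350] [-34.26 -14.49 -42.18] [ 0.  52.8 -0.1]
[  0 120 180] [-34.24   2.51 -42.18] [ 0.  52.8 -0.1]
```

```bash
python3 -m crank '{"linear":[[0,-4,0],[0,-8,0],[0,-12,0],[0,-15,0],[0,-15,0]],"dr":[[0,0,0],[0,0,0],[0,0,0],[0,0,0],[0,0,0]],"grip":[-1,-1,-1,-1,-1]}' 5
python3 - <<'E'
from h import *
st();tgt([[0,130,355]])
E
```

```text
clock: 0.57
position: [0.1761, 0.5225, 0.3626]
tool_rot: [-1.34, -0.974, 0.957]
contact_force: [-0.3, -0.4, 1.4]
width: 0.0639
t 0.57 car mm [-128.2  648.9  362.6] F car [-0.4 -0.3  1.4] w 63.9 q [ 1.14  0.11  1.04  0.    1.98 -0.1 ]
[  0 130 355] [-33.62   0.42 -41.56] [-0.2 52.8  0.7]
```

```bash
python3 -m crank '{"linear":[[-2.5,0,-3],[-5,0,-6],[-7.5,0,-9.5],[-10,0,-12.5],[-12.5,0,-15.5],[-15,0,-18.5],[-17.5,0,-21.5],[-20,0,-25],[-22.5,0,-28],[-25,0,-31],[-27.5,0,-34],[-28,0,-34.6]],"dr":[[0,4,0],[0,9,0],[0,13,0],[0,18,0],[0,22,0],[0,27,0],[0,31,0],[0,36,0],[0,40,0],[0,45,0],[0,49,0],[0,52.8,0]],"grip":[-1,-1,-1,-1,-1,-1,-1,-1,-1,-1,-1,-1]}'
python3 - <<'E'
from h import *
st();tgt([[0,100,355],[0,100,180]])
E
```

```text
clock: 1.57
position: [0.4166, 0.1422, 0.3577]
tool_rot: [-1.549, -0.249, 0.243]
contact_force: [0.1, -0.0, -0.4]
width: 0.0004
t 1.57 car mm [-21.1 211.9 357.7] F car [ 0.  -0.1 -0.4] w 0.4 q [ 0.19 -0.14  1.29  0.01  1.99 -0.12]
[  0 100 355] [  2.22   0.21 -11.17] [-0.4 -0.6  0.3]
[  0 100 180] [  2.13  17.71 -11.29] [-0.4 -0.6  0.3]
```

```bash
python3 -m crank '{"linear":[[0.7,0,-3.7],[1.4,0,-7.4],[2.2,0,-11.2],[2.2,4,-11.2],[2.2,8,-11.2],[2.2,12,-11.2],[2.2,16,-11.2],[2.2,16.8,-11.2],[2.2,16.8,-11.2]],"dr":[[0,0,0],[-0.4,-0.6,0.3],[-0.4,-0.6,0.3],[-0.4,-0.6,0.3],[-0.4,-0.6,0.3],[-0.4,-0.6,0.3],[-0.4,-0.6,0.3],[-0.4,-0.6,0.3],[-0.4,-0.6,0.3]],"grip":[-1,-1,-1,-1,-1,-1,-1,-1,-1]}'
python3 - <<'E'
from h import *
st()
for n in("scene","top"): cv2.imwrite(f"pics/{n}1.png",cv2.resize(bot.read_camera(n)[90:290,140:360],None,fx=3.6,fy=3))
cv2.imwrite("pics/w1.png",bot.read_camera("wrist"))
E
```

```text
clock: 2.32
position: [0.4697, 0.0438, 0.1847]
tool_rot: [-1.554, -0.247, 0.262]
contact_force: [0.3, 0.2, 0.8]
width: 0.0006
t 2.32 car mm [ -2.  101.8 184.7] F car [0.3 0.1 0.8] w 0.6 q [-0.03 -0.08  1.58 -0.    1.65 -0.35]
```

View pics/scene1.png

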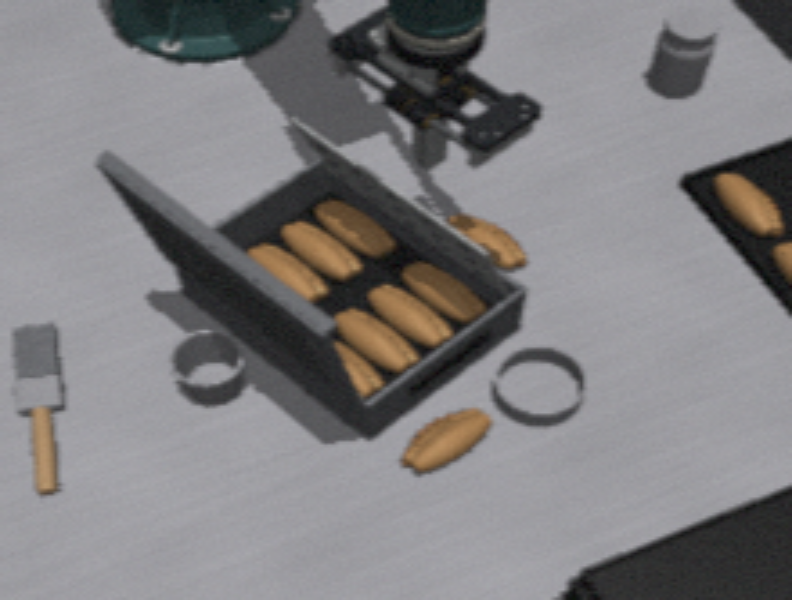

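View pics/w1.png

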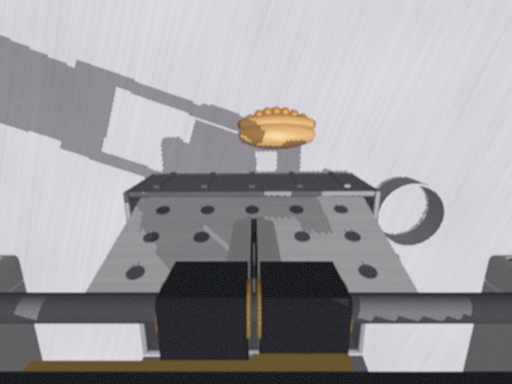

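```bash
python3 - <<'E'
from h import *
for f in [1.26,1.1,.95,.8,.65,.5,.35,.2,.1,0]:
    p=flp(0,122,2,f)*1000; print(f,(p+[0,8,0]).round(1))
tgt([0,65,185])
E
python3 -m crank '{"linear":[[0.1,0,-1.2],[0.1,0,-2],[0.1,0,-2.6],[0.1,0,-3.2],[0.1,0,-3.8],[0.1,0,-3.8]],"dr":[[0,0,0],[0,0,0],[0,0,0],[0,0,0],[0,0,0],[0,0,0]],"grip":[-1,-1,-1,-1,-1,-1]}';  python3 -c "
from h import *
st();tgt([0,60,185])"
```

```text
1.26 [  0.   62.6 184.8]
1.1 [  0.   44.4 177.6]
0.95 [  0.   28.7 168.4]
0.8 [  0.   14.4 156.9]
0.65 [  0.    2.1 143.4]
0.5 [  0.   -8.1 128.2]
0.35 [  0.  -15.9 111.7]
0.2 [  0.  -21.2  94.2]
0.1 [  0.  -23.2  82.2]
0 [  0. -24.  70.]
[  0  65 185] [-0.25  0.75 -3.53] [0.1 0.1 0.3]
clock: 2.97
position: [0.4879, 0.007, 0.1926]
tool_rot: [-1.557, -0.258, 0.249]
contact_force: [-0.0, 0.0, 0.1]
width: 0.0005
t 2.97 car mm [  3.5  61.1 192.6] F car [0.  0.  0.1] w 0.5 q [-0.1  -0.05  1.54 -0.    1.65 -0.43]
[  0  60 185] [-0.35  0.76 -0.1 ] [ 0.1 -0.   0.3]
```

```bash
python3 -m crank '{"linear":[[-0.2,0.5,-0.3],[-0.3,1,-0.8],[-0.3,1.2,-1.2],[-0.3,1.3,-1.6],[-0.3,1.3,-1.6]],"dr":[[0,0,0],[0,0,0],[0,0,0],[0,0,0],[0,0,0]],"grip":[-1,-1,-1,-1,-1]}';  python3 -c "
from h import *
st();tgt([[0,44,178],[0,14,157]])"
```

```text
clock: 3.38
position: [0.4898, -0.0097, 0.1787]
tool_rot: [-1.557, -0.256, 0.25]
contact_force: [-1.0, 0.3, 0.4]
width: 0.0008
t 3.38 car mm [  0.   44.6 178.7] F car [-0.9  0.6  0.4] w 0.8 q [-0.14 -0.04  1.56 -0.    1.62 -0.46]
[  0  44 178] [-0.    0.07 -0.06] [ 0.1 -0.1  0.2]
[  0  14 157] [-0.    2.18 -3.05] [ 0.1 -0.1  0.2]
```

```bash
python3 -m crank '{"linear":[[0,0.3,-0.5],[0,0.6,-1],[0,0.95,-1.55],[0,1.35,-2.1],[0,1.75,-2.6],[0,2.2,-3.1],[0,2.2,-3.1]],"dr":[[0,0,0],[0,0,0],[0,0,0],[0,0,0],[0,0,0],[0,0,0],[0,0,0]],"grip":[-1,-1,-1,-1,-1,-1,-1]}';  python3 -c "
from h import *
st();tgt([[0,2,143.4],[0,-8,128]])
for n in('scene',): cv2.imwrite(f'pics/{n}2.png',cv2.resize(bot.read_camera(n)[90:290,140:360],None,fx=3.6,fy=3))
cv2.imwrite('pics/w2.png',bot.read_camera('wrist'))
"
```

```text
clock: 3.97
position: [0.4994, -0.0402, 0.1553]
tool_rot: [-1.557, -0.254, 0.251]
contact_force: [0.0, 0.3, 0.9]
width: 0.0005
t 3.97 car mm [ -0.6  12.7 155.3] F car [0.1 0.2 0.9] w 0.5 q [-0.19 -0.01  1.57 -0.    1.58 -0.51]
[  0.    2.  143.4] [ 0.06  1.19 -1.07] [ 0.1 -0.1  0.1]
[  0.  -8. 128.] [ 0.06  2.73 -2.07] [ 0.1 -0.1  0.1]
```

View pics/scene2.png

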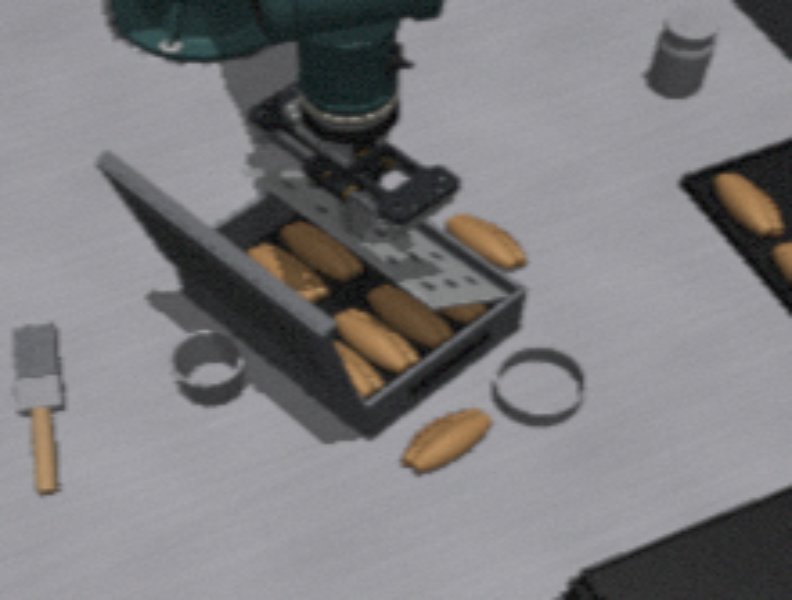

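View pics/w2.png

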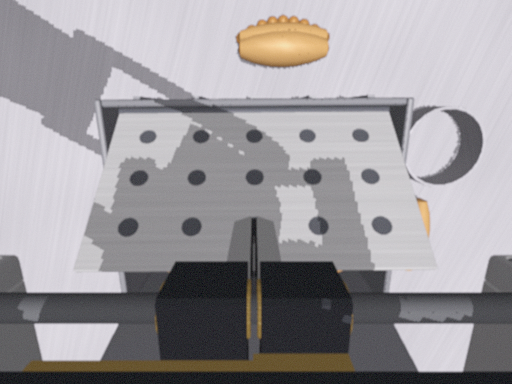

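Scene: the flap is folding, tips on its outer face near the middle of its free edge; carrier and pasties are unmoved. I'll continue along the arc.

```bash
python3 -m crank '{"linear":[[0,0.4,-0.4],[0,0.8,-0.75],[0,1.2,-1.05],[0,1.7,-1.4],[0,2.2,-1.75],[0,2.75,-2.05],[0,3.3,-2.35],[0,3.8,-2.6],[0,4.4,-2.8],[0,5,-3],[0,5.6,-3.2],[0,5.6,-3.2]],"dr":[[0,0,0],[0,0,0],[0,0,0],[0,0,0],[0,0,0],[0,0,0],[0,0,0],[0,0,0],[0,0,0],[0,0,0],[0,0,0],[0,0,0]],"grip":[-1,-1,-1,-1,-1,-1,-1,-1,-1,-1,-1,-1]}';  python3 -c "
from h import *
st();tgt([[0,-23,82],[0,-24,70]])
"
```

```text
clock: 5.07
position: [0.5088, -0.0699, 0.0983]
tool_rot: [-1.556, -0.252, 0.253]
contact_force: [-0.7, 0.4, -0.2]
width: 0.0005
t 5.07 car mm [ -1.2 -18.5  98.3] F car [-0.5  0.6 -0.2] w 0.5 q [-0.25  0.05  1.62 -0.    1.47 -0.57]
[  0 -23  82] [ 0.12  1.63 -0.45] [-0.  -0.1 -0. ]
[  0 -24  70] [ 0.12  2.83 -0.55] [-0.  -0.1 -0. ]
```

```bash
python3 -m crank '{"linear":[[0.1,0.4,-0.2],[0.1,0.8,-0.3],[0.1,1.2,-0.4],[0.1,1.6,-0.5],[0.1,2,-0.5],[0.1,2.3,-0.5],[0.1,2.6,-0.5],[0.1,2.8,-0.5],[0.1,2.8,-0.5]],"dr":[[0,0,0],[0,0,0],[0,0,0],[0,0,0],[0,0,0],[0,0,0],[0,0,0],[0,0,0],[0,0,0]],"grip":[-1,-1,-1,-1,-1,-1,-1,-1,-1]}';  python3 -c "
from h import *
st();tgt([[0,-24,70]])
"
```

```text
clock: 5.82
position: [0.5113, -0.0744, 0.0704]
tool_rot: [-1.556, -0.252, 0.252]
contact_force: [-0.8, 0.4, 0.4]
width: 0.0004
t 5.82 car mm [ -0.2 -23.6  70.4] F car [-0.6  0.6  0.4] w 0.4 q [-0.25  0.08  1.65 -0.    1.41 -0.58]
[  0 -24  70] [ 0.02  0.04 -0.04] [ 0.  -0.1 -0. ]
```

Press a bit further until the stop is felt.

```bash
python3 -m crank '{"linear":[[0,0.1,0],[0,0.2,0],[0,0.3,0],[0,0.3,0]],"dr":[[0,0,0],[0,0,0],[0,0,0],[0,0,0]],"grip":[-1,-1,-1,-1]}';  python3 -c "
from h import *
st()
cv2.imwrite('pics/s3.png',cv2.resize(bot.read_camera('scene')[90:290,140:360],None,fx=3.6,fy=3))
cv2.imwrite('pics/w3.png',bot.read_camera('wrist'))
"
```

```text
clock: 6.15
position: [0.5115, -0.0744, 0.0701]
tool_rot: [-1.557, -0.253, 0.252]
contact_force: [-3.9, 0.4, 11.6]
width: -0.0
t 6.15 car mm [ -0.  -23.6  70.1] F car [-3.5  1.6 11.6] w -0.0 q [-0.25  0.08  1.65 -0.    1.41 -0.58]
```

View pics/s3.png

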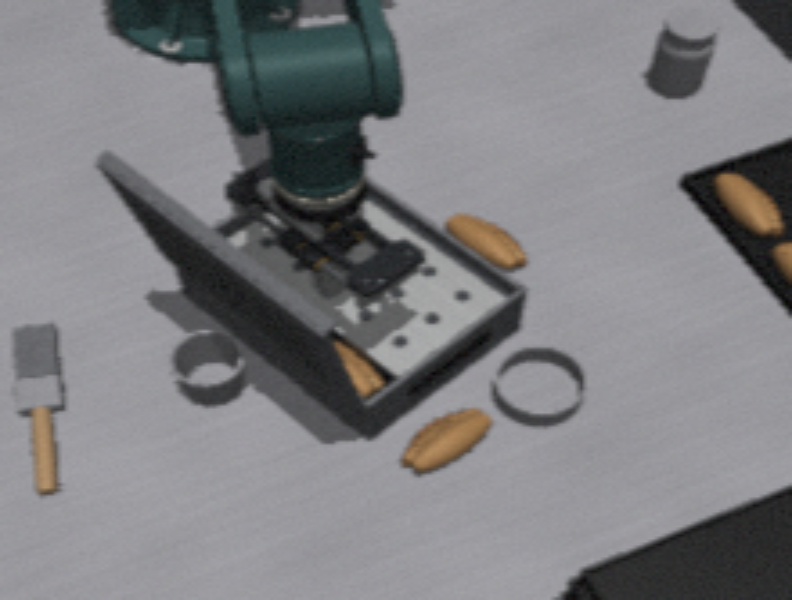

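View pics/w3.png

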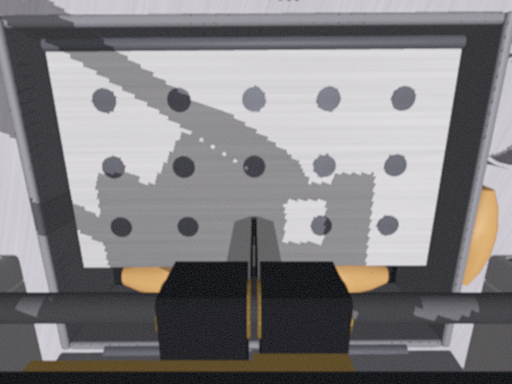

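```bash
python3 -m crank '{"linear":[[0,-2,0],[0,-6,0],[0,-10,0],[0,-14,0],[0,-18,0],[0,-22,0],[0,-26,0],[0,-28.5,0],[0,-28.5,0]],"dr":[[0,0,0],[0,0,0],[0,0,0],[0,0,0],[0,0,0],[0,0,0],[0,0,0],[0,0,0],[0,0,0]],"grip":[-1,-1,-1,-1,-1,-1,-1,-1,-1]}';  python3 -c "
from h import *
st();tgt([[0,-185,355],[0,-185,270],[0,-155,270]])
for n in('scene','top'):cv2.imwrite(f'pics/{n}4.png',cv2.resize(bot.read_camera(n)[90:290,140:360],None,fx=3.6,fy=3))
cv2.imwrite('pics/w4.png',bot.read_camera('wrist'))
"
```

```text
clock: 7.0
position: [0.5127, -0.0745, 0.3625]
tool_rot: [-1.562, -0.263, 0.243]
contact_force: [-1.0, 0.2, 0.2]
width: 0.0005
t 7.0 car mm [  1.1 -24.1 362.5] F car [-0.9  0.5  0.2] w 0.5 q [-0.25  0.03  1.12 -0.    1.98 -0.58]
[   0 -185  355] [ -0.09   0.87 -16.08] [ 0.4 -0.1  0.7]
[   0 -185  270] [ -0.19   9.37 -16.02] [ 0.4 -0.1  0.7]
[   0 -155  270] [ -0.2    9.34 -13.02] [ 0.4 -0.1  0.7]
```

View pics/scene4.png

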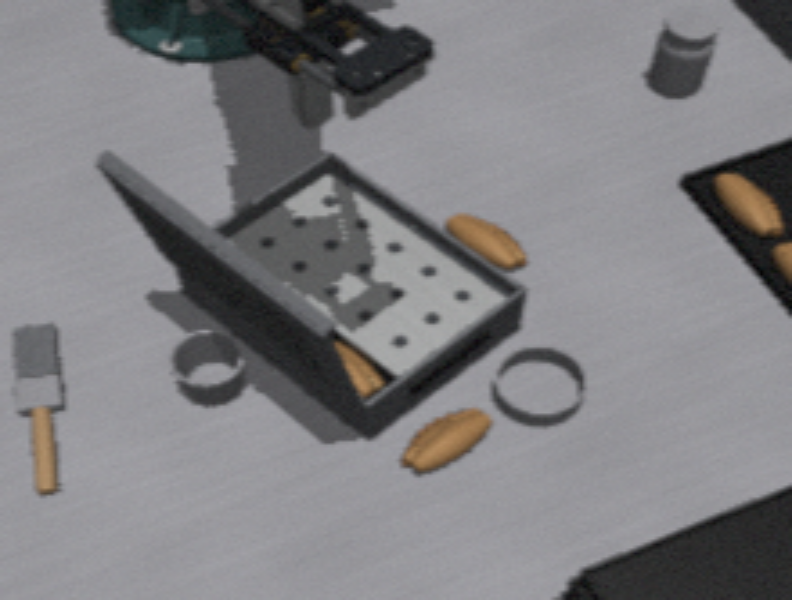

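View pics/w4.png

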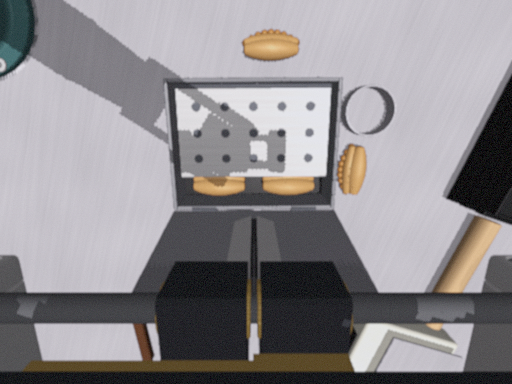

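```bash
python3 -m crank '{"linear":[[0,0,-3],[0,0,-6],[0,0,-9],[0,0,-12],[0,0,-15],[-0.1,0,-17],[-0.1,2,-17],[-0.2,5,-17],[-0.2,7,-17],[-0.2,9,-17],[-0.2,9,-17]],"dr":[[0,0,0],[0,0,0],[0,0,0],[0,0,0],[0,0,0],[0,0,0],[0,0,0],[0,0,0],[0,0,0],[0,0,0],[0,0,0]],"grip":[-1,-1,-1,-1,-1,-1,-1,-1,-1,-1,-1]}';  python3 -c "
from h import *
st();tgt([[0,-165,270],[0,-150,270]])
for a in [1.734,1.6,1.5,1.35,1.2,1.05,.9,.75,.6,.45,.3,.15,.05,0]:
    print(a,(cov(0,190,8,a)*1000-[0,8,0]).round(1))
for n in('scene','top'):cv2.imwrite(f'pics/{n}5.png',cv2.resize(bot.read_camera(n)[90:290,140:360],None,fx=3.6,fy=3))
"
```

```text
clock: 8.07
position: [0.5601, -0.2347, 0.2551]
tool_rot: [-1.547, -0.242, 0.262]
contact_force: [0.5, -0.1, -0.1]
width: 0.0006
t 8.07 car mm [  -4.9 -191.1  255.1] F car [ 0.5 -0.2 -0.1] w 0.6 q [-0.49  0.23  1.12 -0.    1.82 -0.81]
[   0 -165  270] [ 0.47 -1.47  2.62] [-0.6 -0.1 -0.6]
[   0 -150  270] [ 0.46 -1.45  4.12] [-0.6 -0.1 -0.6]
1.734 [   0.  -146.8  276.2]
1.6 [   0.  -121.5  279.7]
1.5 [   0.  -102.5  280.1]
1.35 [  0.  -74.2 277.1]
1.2 [  0.  -46.6 270. ]
1.05 [  0.  -20.4 258.8]
0.9 [  0.    3.8 243.8]
0.75 [  0.   25.6 225.4]
0.6 [  0.   44.3 203.9]
0.45 [  0.   59.6 179.8]
0.3 [  0.   71.1 153.8]
0.15 [  0.   78.7 126.3]
0.05 [  0.   81.4 107.5]
0 [ 0. 82. 98.]
```

View pics/scene5.png

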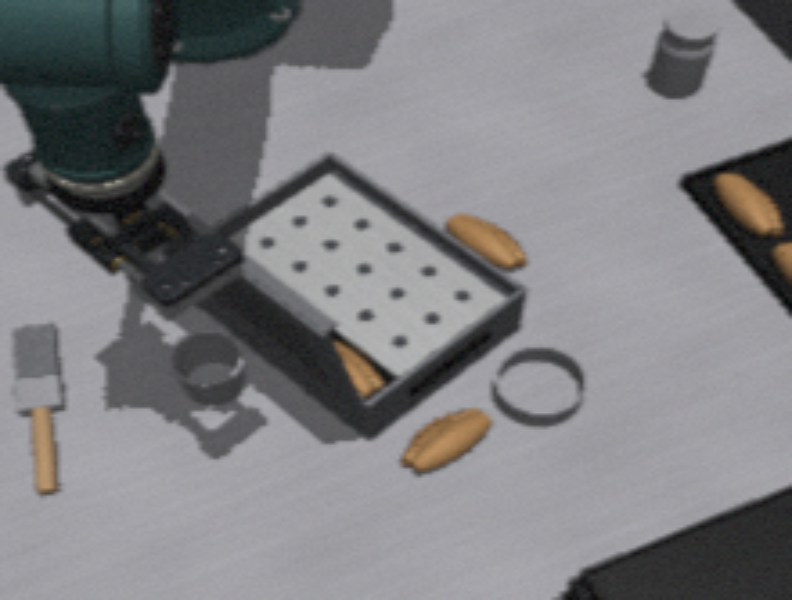

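View pics/top5.png

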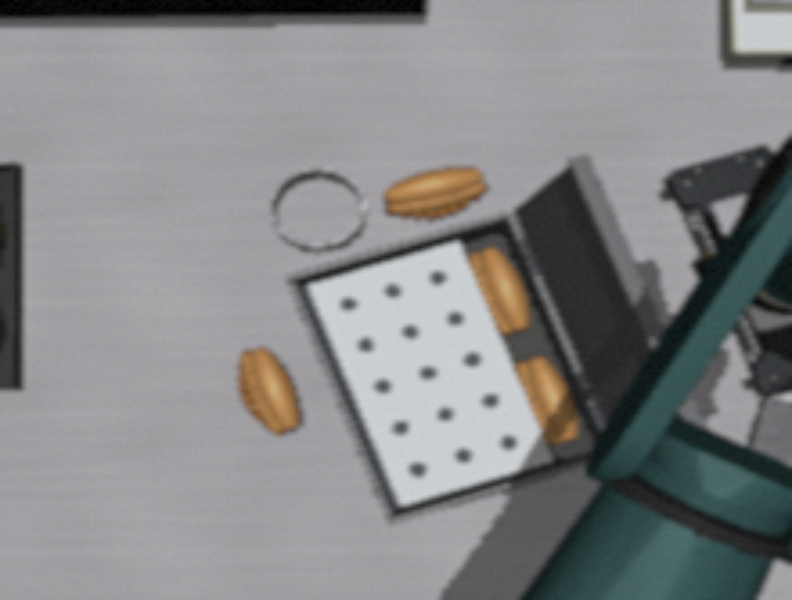

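```bash
python3 -m crank '{"linear":[[0.3,-0.8,1],[0.4,-1.5,2],[0.4,-1.7,3],[0.4,-1.9,3.8],[0.4,-2,4.4],[0.4,-2.1,5],[0.4,-2.2,5.6],[0.4,-2.3,6.2],[0.4,-2.4,6.8],[0.4,-2.4,6.8]],"dr":[[0,0,0],[-0.6,0,-0.6],[-0.6,0,-0.6],[-0.6,0,-0.6],[-0.6,0,-0.6],[-0.6,0,-0.6],[-0.6,0,-0.6],[-0.6,0,-0.6],[-0.6,0,-0.6],[-0.6,0,-0.6]],"grip":[-1,-1,-1,-1,-1,-1,-1,-1,-1,-1]}';  python3 -c "
from h import *
st();tgt([[0,-102,280],[0,-74,277],[0,-46,270]])
"
```

```text
clock: 9.0
position: [0.5439, -0.1685, 0.2855]
tool_rot: [-1.56, -0.259, 0.248]
contact_force: [-0.4, -1.1, -0.0]
width: 0.0007
t 9.0 car mm [   0.8 -123.2  285.5] F car [-0.7 -0.9 -0. ] w 0.7 q [-0.4   0.12  1.17  0.    1.84 -0.72]
[   0 -102  280] [-0.09  0.53  2.12] [ 0.3 -0.   0.3]
[  0 -74 277] [-0.09  0.82  4.92] [ 0.3 -0.   0.3]
[  0 -46 270] [-0.1   1.51  7.72] [ 0.3 -0.   0.3]
```

```bash
python3 -m crank '{"linear":[[0,0.4,0.4],[0,0.9,1],[0,0.9,1.6],[0,1,2.3],[0,1,3],[0,1.1,3.7],[0,1.1,3.7]],"dr":[[0,0,0],[0,0,0],[0,0,0],[0,0,0],[0,0,0],[0,0,0],[0,0,0]],"grip":[-1,-1,-1,-1,-1,-1,-1]}';  python3 -c "
from h import *
st();tgt([[0,-74,272],[0,-46,265],[0,-20,254]])
cv2.imwrite('pics/s6.png',cv2.resize(bot.read_camera('scene')[90:290,140:360],None,fx=3.6,fy=3))
cv2.imwrite('pics/w6.png',bot.read_camera('wrist'))
"
```

```text
clock: 9.58
position: [0.5316, -0.1317, 0.274]
tool_rot: [-1.558, -0.259, 0.25]
contact_force: [0.1, 0.1, 0.8]
width: 0.0005
t 9.58 car mm [  0.8 -84.3 274. ] F car [0.1 0.  0.8] w 0.5 q [-0.35  0.07  1.25  0.    1.81 -0.67]
[  0 -74 272] [-0.08  0.2   1.03] [0.2 0.  0.3]
[  0 -46 265] [-0.08  0.89  3.84] [0.2 0.  0.3]
[  0 -20 254] [-0.08  1.98  6.44] [0.2 0.  0.3]
```

View pics/s6.png

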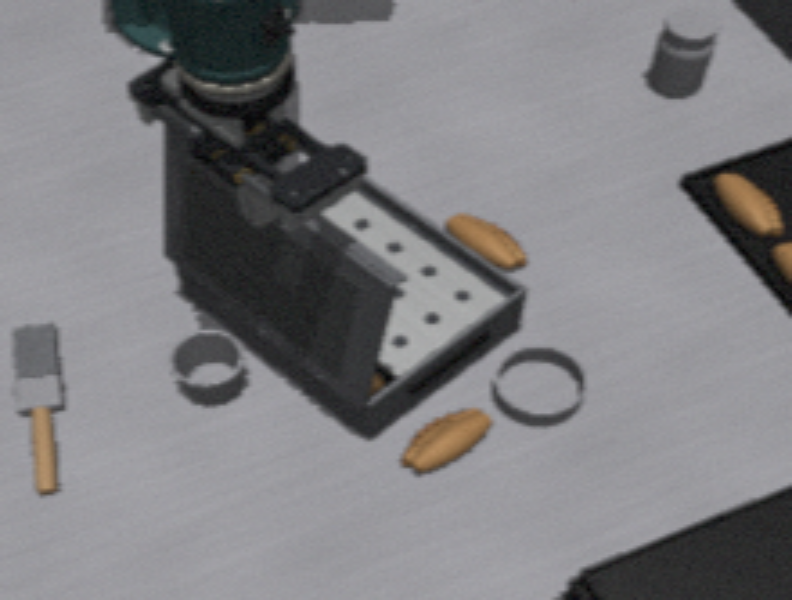

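View pics/w6.png

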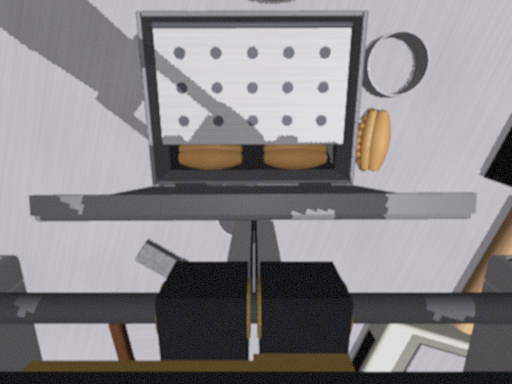

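```bash
python3 -c "
from h import *
tgt([cov(0,184,8,a)*1000-[0,8,0] for a in [1.3,1.2,1.1,1,.9,.8,.7,.6]])
"
```

```text
[  0.         -66.48868102 269.43469675] [-0.1   0.48  1.86] [0.2 0.  0.3]
[  0.         -48.78248586 264.39405385] [-0.1   0.98  3.64] [0.2 0.  0.3]
[  0.         -31.66797254 257.61092322] [-0.11  1.65  5.35] [0.2 0.  0.3]
[  0.         -15.3161436  249.15307965] [-0.11  2.49  6.99] [0.2 0.  0.3]
[0.00000000e+00 1.09618885e-01 2.39105031e+02] [-0.11  3.49  8.53] [0.2 0.  0.3]
[  0.          14.45518579 227.5671744 ] [-0.12  4.64  9.97] [0.2 0.  0.3]
[  0.          27.57722096 214.65479195] [-0.13  5.92 11.29] [0.2 0.  0.3]
[  0.          39.34461336 200.49690002] [-0.14  7.33 12.47] [0.2 0.  0.3]
```

```bash
python3 -m crank '{"linear":[[-0.1,0.2,0.9],[-0.1,0.5,1.8],[-0.1,0.7,2.7],[-0.1,1,3.6],[-0.1,1.3,4.5],[-0.1,1.65,5.35],[-0.1,2.05,6.2],[-0.1,2.5,7],[-0.1,3,7.8],[-0.1,3.5,8.5],[-0.1,4.05,9.25],[-0.1,4.6,9.95]],"dr":[[0,0,0],[0,0,0],[0,0,0],[0,0,0],[0,0,0],[0,0,0],[0,0,0],[0,0,0],[0,0,0],[0,0,0],[0,0,0],[0,0,0]],"grip":[-1,-1,-1,-1,-1,-1,-1,-1,-1,-1,-1,-1]}';  python3 -c "
from h import *
st();tgt([cov(0,184,8,a)*1000-[0,8,0] for a in [.75,.65,.55,.45,.35,.25,.15]])
"
```

```text
clock: 10.68
position: [0.4992, -0.0378, 0.2272]
tool_rot: [-1.558, -0.259, 0.25]
contact_force: [0.9, -1.8, -0.7]
width: 0.0003
t 10.68 car mm [ -0.   15.  227.2] F car [ 0.2 -2.  -0.7] w 0.3 q [-0.19 -0.03  1.45 -0.    1.72 -0.51]
[  0.          21.17764179 221.2750428 ] [-0.    0.59  0.62] [0.2 0.  0.3]
[  0.          33.63792769 207.72296904] [-0.01  1.94  1.87] [0.2 0.  0.3]
[  0.          44.68301423 192.9946463 ] [-0.02  3.41  2.98] [0.2 0.  0.3]
[  0.          54.20254256 177.2372351 ] [-0.02  4.99  3.94] [0.2 0.  0.3]
[  0.          62.1013967  160.60817827] [-0.03  6.65  4.73] [0.2 0.  0.3]
[  0.          68.30065392 143.27362788] [-0.04  8.38  5.36] [0.2 0.  0.3]
[  0.          72.73837328 125.406785  ] [-0.05 10.16  5.81] [0.2 0.  0.3]
```

```bash
python3 -m crank '{"linear":[[0,0.6,0.6],[0,1.25,1.25],[0,1.95,1.85],[0,2.65,2.4],[0,3.4,2.95],[0,4.2,3.45],[0,5,3.95],[0,5.8,4.35],[0,6.65,4.75],[0,7.5,5.05],[0,8.4,5.35],[0,9.3,5.6]],"dr":[[0,0,0],[0,0,0],[0,0,0],[0,0,0],[0,0,0],[0,0,0],[0,0,0],[0,0,0],[0,0,0],[0,0,0],[0,0,0],[0,0,0]],"grip":[-1,-1,-1,-1,-1,-1,-1,-1,-1,-1,-1,-1]}';  python3 -c "
from h import *
st();tgt([cov(0,184,8,a)*1000-[0,8,0] for a in [.15,.1,.05,0]])
cv2.imwrite('pics/s7.png',cv2.resize(bot.read_camera('scene')[90:290,140:360],None,fx=3.6,fy=3))
cv2.imwrite('pics/w7.png',bot.read_camera('wrist'))
"
```

```text
clock: 11.68
position: [0.4817, 0.0156, 0.1331]
tool_rot: [-1.558, -0.259, 0.25]
contact_force: [-0.6, -1.6, 0.6]
width: 0.0006
t 11.68 car mm [  0.3  71.2 133.1] F car [-1.1 -1.3  0.6] w 0.6 q [-0.08 -0.04  1.65 -0.    1.53 -0.41]
[  0.          72.73837328 125.406785  ] [-0.04  0.77  0.16] [0.2 0.  0.3]
[  0.          74.28209908 116.32938199] [-0.04  1.68  0.31] [0.2 0.  0.3]
[  0.          75.37021456 107.18616923] [-0.05  2.59  0.43] [0.2 0.  0.3]
[ 0. 76. 98.] [-0.05  3.51  0.49] [0.2 0.  0.3]
```

View pics/s7.png

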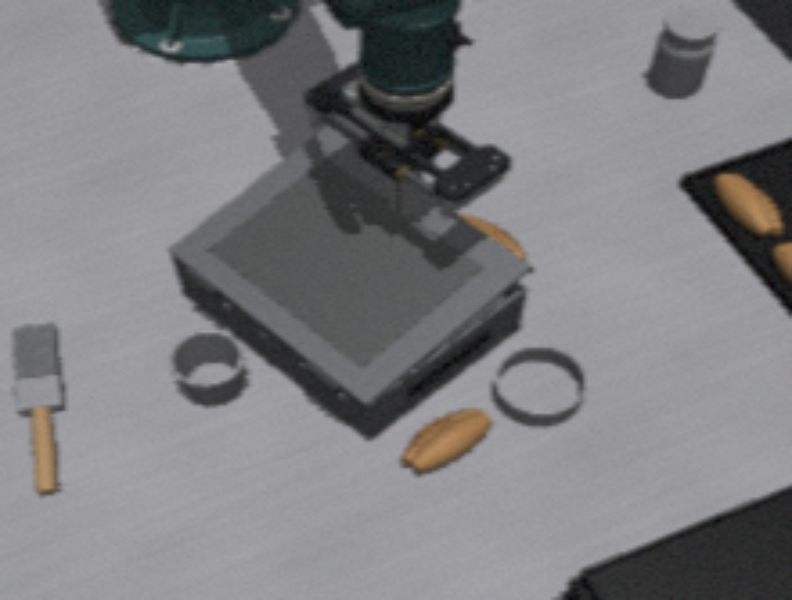

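View pics/w7.png

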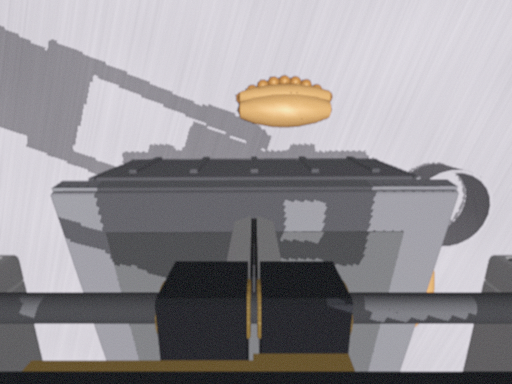

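Cover is nearly down, tips near the free edge's middle. Press it shut.

```bash
python3 -m crank '{"linear":[[0,0.6,0.1],[0,1.2,0.2],[0,1.8,0.3],[0,2.4,0.4],[0,2.9,0.45],[0,3.3,0.5],[0,3.5,0.5],[0,3.6,0.5],[0,3.7,0.5],[0,3.8,0.5],[0,3.8,0.5]],"dr":[[0,0,0],[0,0,0],[0,0,0],[0,0,0],[0,0,0],[0,0,0],[0,0,0],[0,0,0],[0,0,0],[0,0,0],[0,0,0]],"grip":[-1,-1,-1,-1,-1,-1,-1,-1,-1,-1,-1]}';  python3 -c "
from h import *
st()"
```

```text
clock: 12.7
position: [0.4791, 0.0204, 0.098]
tool_rot: [-1.557, -0.257, 0.252]
contact_force: [-8.7, -0.4, 19.1]
width: 0.0008
t 12.7 car mm [-0.6 76.6 98. ] F car [-8.3  2.4 19.1] w 0.8 q [-0.08 -0.03  1.7  -0.    1.46 -0.4 ]
```

```bash
python3 -m crank '{"linear":[[0,-0.5,0],[0,-2,0],[0,-5,0],[0,-9,0],[0,-13,0],[0,-17,0],[0,-20,0],[0,-20,3],[0,-20,7],[0,-20,11],[0,-20,14],[0,-20,14]],"dr":[[0,0,0],[0,0,0],[0,0,0],[0,0,0],[0,0,0],[0,0,0],[0,0,0],[0,0,0],[0,0,0],[0,0,0],[0,0,0],[0,0,0]],"grip":[-1,-1,-1,-1,-1,-1,-1,-1,-1,-1,-1,-1]}';  python3 - <<'E'
from h import *
st()
def poly(im,n,L,o,s,c):
    P=(proj(n,W(np.array(L),*Q))-np.array(o)+.5)*s
    cv2.polylines(im,[P.round().astype(int)],True,c,1)
for n in('scene','top'):
    im=cv2.resize(bot.read_camera(n)[90:290,140:360],None,fx=3.6,fy=3)
    poly(im,n,[[a*.13,b*.1,0] for a,b in((1,1),(1,-1),(-1,-1),(-1,1))],(140,90),[3.6,3],(0,255,0))
    poly(im,n,[cov(130,0,8,0),cov(130,204,8,0),cov(-130,204,8,0),cov(-130,0,8,0)],(140,90),[3.6,3],(0,0,255))
    cv2.imwrite(f'pics/{n}8.png',im)
cv2.imwrite('pics/w8.png',bot.read_camera('wrist'))
E
```

```text
clock: 13.7
position: [0.4319, 0.1575, 0.2977]
tool_rot: [-1.554, -0.263, 0.258]
contact_force: [0.6, 0.2, -0.0]
width: 0.0006
t 13.7 car mm [ -1.7 221.5 297.7] F car [ 0.6  0.  -0. ] w 0.6 q [ 0.23 -0.12  1.39  0.    1.86 -0.11]
```

View pics/scene8.png

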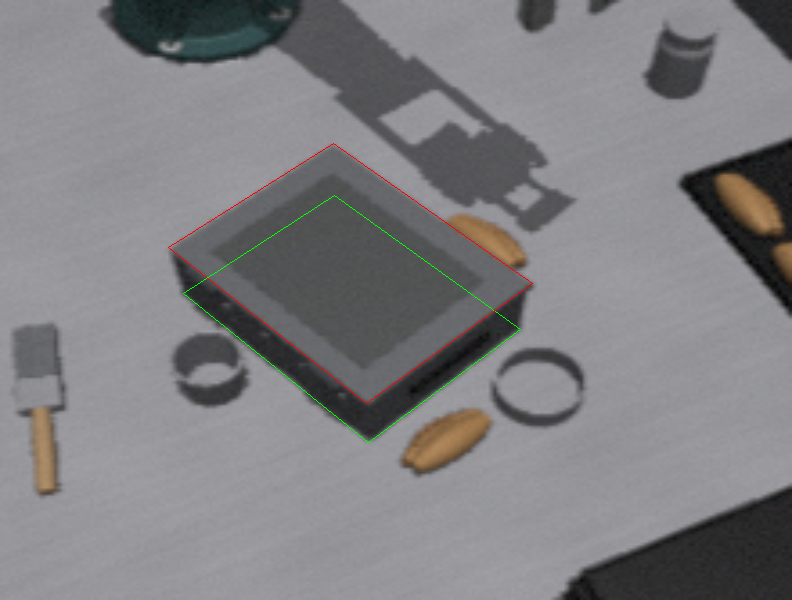

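View pics/top8.png

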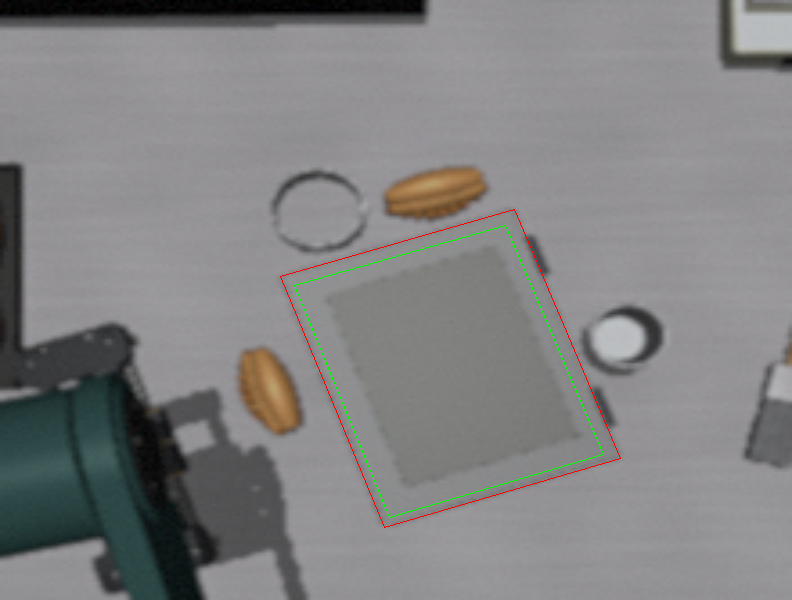

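View pics/w8.png

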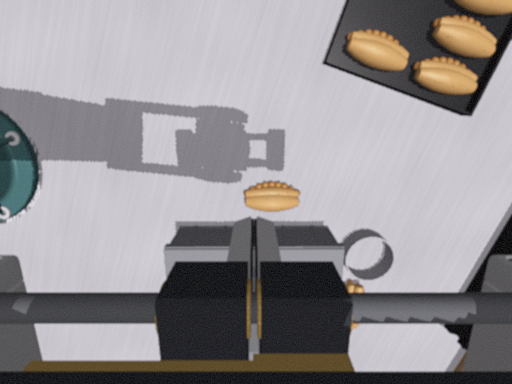

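```bash
python3 -c "
from h import *
print(bot.finish_job());st()"
```

```text
the job is handed in; nothing more can be done
None
the job is handed in; nothing more can be done
```

The pasty carrier is closed and the job is handed in, at about 14 s of the 58 s allowed. With the fingers kept shut, I folded the metal flap down flat first, then swung the grey cover over and pressed it shut.

- **Flap:** it met its stop with the fingertips at 70.1 mm (70 mm expected) and 11.6 N upward. A picture afterwards showed it lying flat over the pasties.
- **Cover:** it met its stop with the fingertips at 98.0 mm (98 mm expected) and 19 N upward. About 8 N of sideways force also showed at that final press.
- **Last pictures:** the shut cover and the carrier matched the outlines from my first position estimate to within a few millimetres. The pasties, cup, cutter and brush looked undisturbed by eye. I did not measure the bystanders' positions.
- **Hand:** it finished clear, with the fingertips about 120 mm beyond the carrier's +y side and 300 mm above the table, and the wrist force near zero.

No check failed. My first position estimate was off by up to about 2 pixels (3–5 mm) at some corners, but the contact heights agreed with it.

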